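Close the biscuit jar with its squeeze-tab lid

TASK

Close the biscuit jar: take the lid from the cork mat by its two blue tabs, keep the tabs squeezed while you set it into the brass collar and turn it clockwise to its stop under light pressure, then let go so that both tabs spring out into their notches and the lid is locked. Do it gently, never pushing or twisting the lid hard against the jar (the glass neck stands 35 N), and leave the other things on the counter where they are.

Things in the scene. Friction and masses are not known exactly. Their poses are not given: they have to be found in the camera images.
- lid: White bayonet lid, 0.14 to 0.22 kg, upright on the 6 mm thick cork mat. Origin: centre of the underside of its plug; z up. Plug: 47 mm across, z 0 to 14 mm. Two lugs on the plug, at the lid's +x and -x: 12 mm wide, reaching 31 mm from the axis, z 2 to 7 mm. Cover disc: 74 mm across, z 14 to 18 mm, a red stripe over each lug. The lid is the same after a half turn.
- lid_grip (a point): Point on the lid's axis, z 52 mm, between its two upright blue tabs at the lid's +y and -y: each 26 mm wide along x, z 18 to 54 mm, flat outer faces 26 mm from the axis (52 mm across; 40 mm when both are squeezed fully). Keep the fingertips above z 29 mm, over the teeth and the collar's lip. A grip of 30 to 50 N squeezes both tabs to their inner stops and holds the lid firmly.
- tab_a (a joint): tab at the lid's +y: 0 out (as it springs by itself), 0.006 m squeezed fully in towards the axis; the spring takes 4 N at 0 and 10 N at 0.006. At its foot a tooth, 8 mm wide, lid z 18.5 to 24.5 mm, reaches out to 43.5 mm from the axis, 37.5 mm when squeezed.
- tab_b (a joint): tab at the lid's -y, as tab_a
- jar: Glass biscuit jar with a brass collar, fixed to the counter by a round wooden foot 132 mm across; 143 mm tall over all. Origin: centre of its underside, z up. The collar's two entry slots, half a turn apart, lie only roughly along its x axis: turned about z by an unmeasured angle, up to 0.3 rad either way. Find them by feel or by eye (red marks on the lip). The collar does not turn.
- jar_mouth (a point): Centre of the collar, level with its flange's top face, 130 mm above the jar's underside. Flange: 5 mm thick, 52 mm hole, two slots 16 mm wide for the lid's lugs. Round it a lip, 80 mm across inside, 90 mm outside, 13 mm high, with two notches 12 mm wide, each 45 degrees anticlockwise (from above) of a slot. With its lugs resting on the flange the lid's origin is 2 mm below this point.
- jar_locked (a point): Point 12 mm below jar_mouth, where the origin of the locked lid is. Over the slots the lid goes down until its disc meets the flange, origin 14 mm below jar_mouth. A spring seal pushes up on the lid: 1 N at 11 mm below, 3.5 N at 12, 8.5 N at 14. Pushed below 12 mm (with 5 to 10 N) it can turn clockwise, seen from above, 45 degrees from the slots to a hard stop.
- jar_seal (a point): Centre of the spring seal's top, 11 mm below jar_mouth. More on the lock: tabs not squeezed, the teeth catch on top of the lip and the lid does not go in. At the stop the teeth face the notches; let go, the tabs spring out into them and the seal lifts the lid's lugs against the flange. Elsewhere the lip keeps the tabs in. The stop allows about 0.05 rad of play for the teeth.
- bottle_a: bystander: milk bottle, white, blue cap, 62 mm wide, 150 mm tall; origin: centre of its underside
- bottle_b: bystander: pink milk-drink bottle, blue cap, 62 mm wide, 150 mm tall; origin: centre of its underside
- mug: bystander: white mug, 80 mm wide, 90 mm tall; origin: centre of its underside
- bowl: bystander: blue bowl, 110 mm wide, 50 mm tall; origin: centre of its underside
- spatula: bystander: spatula lying flat, 280 mm long; origin: centre of its underside
- jam: bystander: amber jam jar with brass cap, 60 mm wide, 75 mm tall; origin: centre of its underside

How it is judged:
On the way, in this order (a step that is already met when the one before it is completed fails the run):
1. the lid is lifted off the mat by its squeezed tabs (distance of lid from where it was at the start of the episode above 0.04 m and height (world z) of lid above 0.05 m and value of joint each of tab_a, tab_b above 0.004 m), for 0.1 s.
2. the lid is down in the collar with both tabs squeezed (horizontal distance between lid and jar_mouth below 0.005 m and z of lid in the frame of jar_mouth below -0.01 m and angle between lid's own z axis and vertical below 0.1 rad and value of joint each of tab_a, tab_b above 0.004 m), for 0.1 s.
At the end, for the whole second after the job is handed in: The lid sits in the collar: its origin at least 10 mm below the collar's flange top and within 5 mm of the jar's axis, upright within 0.08 rad, both tabs sprung out to within 1.5 mm of their rest (so the teeth are in the notches and it is locked), at rest and released (horizontal distance between lid and jar_mouth below 0.005 m and z of lid in the frame of jar_mouth below -0.01 m and angle between lid's own z axis and vertical below 0.08 rad and value of joint each of tab_a, tab_b below 0.0015 m and linear speed of lid below 0.02 m/s and contact force between the fingers and lid below 0.1 N); the robot touches nothing.
It fails at once if the lid is forced: more than 35 N between lid and jar (contact force between lid and jar above 35 N).
It fails at once if a bystander is moved by more than 30 mm (distance of any of bottle_a, bottle_b, mug, bowl, spatula, jam from where it was at the start of the episode above 0.03 m).
It also fails if it takes over 72 s, if anything falls off the work surface, if the arm or the gripper's body presses on something with over 40 N, if the wrist force passes 120 N, or if a joint passes its speed limit or range.

ROBOT

A 6-joint arm with a two-finger parallel gripper is mounted at the origin on the work surface. World frame = base frame: x ahead of the robot, y to its left, z up, the work surface at z = 0. Lengths are in m, angles in rad, forces in N, time in s.
With the tool pointing down it reaches from about 0.25 to 0.8 m from the base axis. Payload 3.9 kg.
Tool frame: the origin (TCP) lies at the very end of the fingers, on their centre line; the grasp point (between the pads) lies bot.pinch_z behind it (bot.pinch_z is the distance from the TCP to the grasp point, in m); z points along the fingers, y is the line along which they close (so a half turn about z gives the same grasp; the last joint's range is limited). The gripper opens to 85 mm and grips with 20 to 120 N. Pads are 22 mm wide; open, the fingers measure 114 mm over their backs; the gripper's body (76 mm by 85 mm) begins 54 mm behind the grasp point. The pads swing forward as they close: fully open they stand 13 mm farther back than shut.
Start: joints at [1.272, 0.26, -0.138, 1.173, 0, 1.571], TCP at [0.155, 0.502, 0.231] pointing down, gripper open.
Joint ranges: [-2.78, 2.78], [-0.83, 1.72], [-1.28, 1.37], [-1.9, 2.12], [-1.57, 1.48], [-3.14, 3.14]. Speed limits (rad/s): [2.57, 2.57, 3.14, 3.14, 3.14, 3.14].

INTERFACE

Orientations are given as a unit quaternion [w, x, y, z].
In Python, from plant import bot gives the robot as it stands.
- The arm moves only by the tool apply_moves, never from a script. Its argument "motion" is a list of rows, each a list of 7 numbers: the turn, a rotation vector about the tool's x, y, z in degrees, then the shift along the tool's x, y, z in cm, then the opening, from 0 (shut) to 1 (fully open). A call has 1 to 20 rows; each row is the pose to reach, as a shift and turn from the pose commanded when the call began, along the tool's axes at that moment; what a row does not reach only later rows make up. A row lasts 1/10 s, in which the tool goes at most 50 mm and 8.59 degrees, less where a joint would pass 70% of its speed; a pose out of reach is approached as far as the arm can. A call with a gripper value outside its range is refused whole. The fingers move at their own pace and stop on an object; the grip force is fixed at half the most. Time passes only in rows, so rows that repeat a pose let the fingers close. It gives the time, the measured TCP pose, the force, the opening and the grip force at its end, in the units of the state.
- bot.state(): the state, without advancing time (a new reading comes with each control period).
- bot.grab_frame(name): name is "scene" or "side" or "wrist"; returns (picture, depth): 400x640x3 uint8, red, green, blue; 400x640 float32, m along the optical axis (not along the pixel's ray), 0 where there is no reading.
- bot.calibration(name): a dict with "vfov" (degrees; the focal length in pixels is half the picture's height over the tangent of half this angle, whatever the lens; pixels are square), "cx", "cy" (the principal point, pixels), "dist_coeffs" ([k1, k2, p1, p2, k3] as OpenCV has them; the pictures are not rectified), "T" (4x4, takes a point from camera to world coordinates). Camera axes: x right, y down, z forward; pixel columns grow to the right and rows downward; lengths in m; the calibration is good to about 2 mm. A picture is of the moment at which its call begins: read the wrist's pose just before it. calibration takes no time and is no camera call; for the wrist camera it gives the pose at the moment of the call.
- bot.sign_off(): hands the job in; it is judged then, once.
The state is a dict: "time": time; "q": joint angles; "qd": joint speeds; "joint_torque": joint torques, N m; "eef_pos": TCP position; "orientation": TCP orientation; "ft_force": force on the tool from outside, world axes, zero at the start; "torque": the same for the moment, N m; "width": finger opening in m; "gripper_force": force on a finger pad.
Only numpy, scipy, OpenCV 4.12 (cv2) and the standard library are available. Lean on these libraries where they do the work, as an engineer would, in place of code of your own. Each camera call takes 0.05 s, during which the arm holds its last target. There are 200 camera calls.

## Working session

There is one attempt and no reset: what is moved stays moved. The work goes in short steps, Python scripts to look and compute and a tool call to move; the robot and the scene stay as the last step left them, time stands still between calls to the robot, and variables do not carry over. Pictures are saved under pics/ and viewed, at most 10 in all, crops included, and the job is handed in when it is done.

Besides the shell and the picture viewer there is one more tool, called after ">>>" as name(argument=value, ...) on one line, values as JSON. apply_moves: Moves the arm, as the interface text tells. Its arguments: {"type":"object","properties":{"motion":{"type":"array"}},"required":["motion"]}

```bash
mkdir -p pics; ls; cat > h.py <<'E'
import numpy as np, cv2
from plant import bot
def K(c):
    f=200/np.tan(np.radians(c["vfov"])/2); return np.array([[f,0,c["cx"]],[0,f,c["cy"]],[0,0,1]])
def ray(c,u,v):
    p=cv2.undistortPoints(np.array([[[u,v]]],float),K(c),np.array(c["dist_coeffs"],float))[0,0]
    T=np.array(c["T"]); return T[:3,3],T[:3,:3]@np.array([p[0],p[1],1])
def at_z(c,u,v,z):
    o,d=ray(c,u,v); return o+d*(z-o[2])/d[2]
def at_d(c,u,v,dep):
    o,d=ray(c,u,v); return o+d*dep
def shot(name,fn,sc=1,crop=None):
    c=bot.calibration(name); im,d=bot.grab_frame(name); np.savez('pics/'+fn+'.npz',im=im,d=d,c=np.array(c,dtype=object))
    save(im,fn,sc,crop); return c,im,d
def save(im,fn,sc=1,crop=None):
    if crop: x0,y0,x1,y1=crop; im=im[y0:y1,x0:x1]
    cv2.imwrite('pics/'+fn+'.png',cv2.resize(im[:,:,::-1],None,fx=sc,fy=sc,interpolation=cv2.INTER_CUBIC))
def load(fn):
    z=np.load('pics/'+fn+'.npz',allow_pickle=True); return z['c'].item(),z['im'],z['d']
E
python3 - <<'E'
from h import *
print(bot.state(),bot.pinch_z)
for n in("scene","side","wrist"):
    c,im,d=shot(n,n+'0'); print(n,c)
E
```

```text
pics
{'time': 0.0, 'q': array([ 1.27202198e+00,  2.60652807e-01, -1.39397020e-01,  1.17268722e+00,
       -2.15728882e-05,  1.57079982e+00]), 'qd': array([ 1.09686158e-04, -4.27058692e-05,  1.37883952e-04,  1.69745076e-03,
       -4.02289470e-04,  5.53533774e-04]), 'joint_torque': array([-7.14646849e-04, -4.05681360e+01,  2.53921974e+01,  1.88988342e-02,
       -1.13908679e-04,  7.82112892e-06]), 'eef_pos': array([0.15433676, 0.50107995, 0.23047069]), 'orientation': array([-1.33752644e-04,  1.48833805e-01,  9.88861748e-01, -9.61157202e-04]), 'ft_force': array([0.21411994, 0.81878279, 0.28768662]), 'torque': array([ 0.04546634, -0.03661812,  0.02862664]), 'gripper_force': 0.0, 'width': 0.0855429784770547} 0.0187
scene {'vfov': 55.553688776726304, 'cx': 327.67395944034615, 'cy': 200.78832970701737, 'dist_coeffs': array([-0.08516374,  0.        ,  0.        ,  0.        ,  0.        ]), 'T': array([[-0.09673116,  0.78879108, -0.60700224,  1.03999792],
       [ 0.99526676,  0.08237738, -0.05155625,  0.04677492],
       [ 0.00933615, -0.60911624, -0.793026  ,  0.77284091],
       [ 0.    
[... 195 characters left out ...]
        ,  0.        ]), 'T': array([[-0.93959993, -0.26530314,  0.21625497,  0.32575342],
       [-0.34224952,  0.73590956, -0.58421091,  0.54674825],
       [-0.00415112, -0.62293769, -0.78226044,  0.83691794],
       [ 0.        ,  0.        ,  0.        ,  1.        ]])}
wrist {'vfov': 71.42497710890858, 'cx': 318.9826641580914, 'cy': 199.82041444750857, 'dist_coeffs': array([-0.04026012,  0.        ,  0.        ,  0.        ,  0.        ]), 'T': array([[ 0.29529119,  0.91979934,  0.25840334,  0.08794541],
       [ 0.9554051 , -0.28370358, -0.08193525,  0.52082557],
       [-0.00205403,  0.27107463, -0.96255614,  0.37211829],
       [ 0.        ,  0.        ,  0.        ,  1.        ]])}
```

View pics/scene0.png

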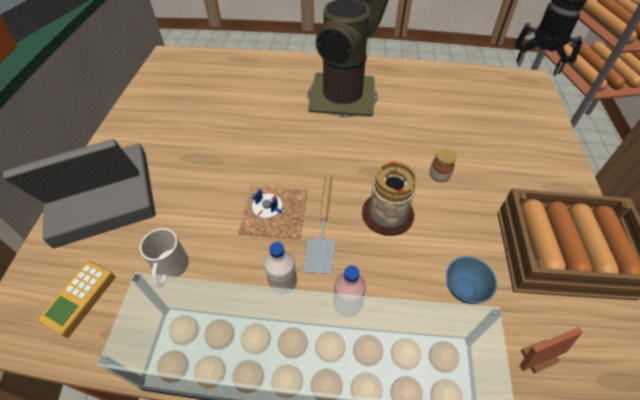

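View pics/side0.png

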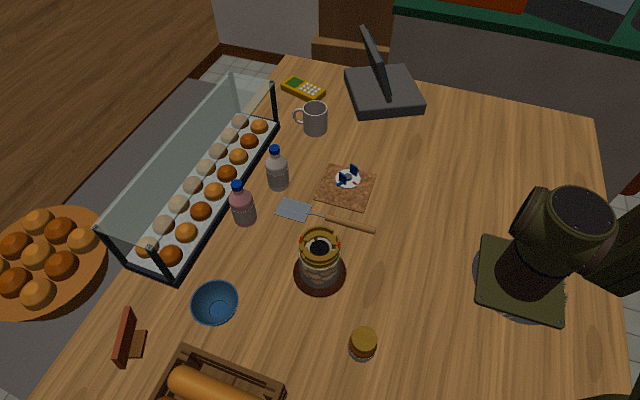

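The scene view shows the lid on the mat at about (267,205), the jar's collar at (396,175) with red marks, and the spatula and bottles between and in front. The side view shows the lid at (348,178) and the collar at (320,242). I'll enlarge these four spots.

```bash
python3 - <<'E'
from h import *
out=[]
for n,cs in(("scene0",[(237,180,297,225),(366,150,426,195)]),("side0",[(318,155,378,200),(290,220,350,265)])):
    c,im,d=load(n); r=[]
    for x0,y0,x1,y1 in cs: r.append(cv2.resize(im[y0:y1,x0:x1],(400,300),interpolation=cv2.INTER_CUBIC))
    out.append(np.hstack(r))
cv2.imwrite('pics/crops.png',np.vstack(out)[:,:,::-1])
E
```

```text
(no output)
```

View pics/crops.png

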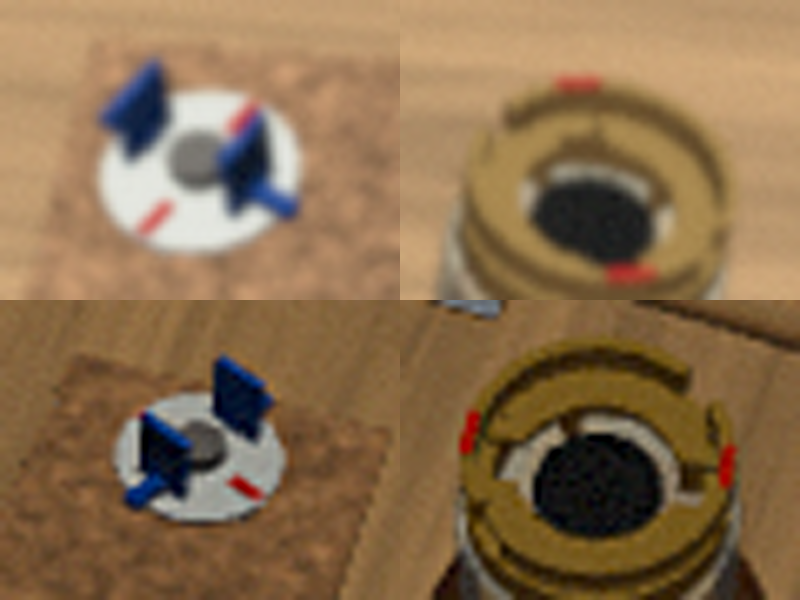

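The crops show the lid's disc, its red stripes (scene: (273.8,197.7), (260.4,212.6); side: (354.9,183.1)), and the collar's red marks on the lip (scene: (392.9,162.6), (400.8,191); side: (300.5,239.8), (339.2,244.9)).

```bash
python3 - <<'E'
from h import *
np.set_printoptions(precision=4,suppress=True)
c=load('scene0')[0]; s=load('side0')[0]
def rep(l,a,b,z):
    A=at_z(a[0],*a[1],z);B=at_z(b[0],*b[1],z);d=B-A
    print(l,A,B,'mid',(A+B)/2,'dist',np.hypot(*d[:2]),'ang',np.degrees(np.arctan2(d[1],d[0])))
print('disc',at_z(c,267,205.65,.022),at_z(s,348,178.55,.022))
rep('stripes sc',(c,(273.75,197.7)),(c,(260.4,212.55)),.024)
rep('stripes si',(s,(340.2,172)),(s,(354.9,183.05)),.024)
rep('jar sc',(c,(392.85,162.6)),(c,(400.8,190.95)),.143)
rep('jar si',(s,(300.5,239.8)),(s,(339.2,244.9)),.143)
# tab top edges centre: scene tabA top (crop 133,88)/6.667
rep('tabs sc top',(c,(237+130/6.667,180+92/6.667)),(c,(237+242/6.667,180+143/6.667)),.060)
rep('tabs si top',(s,(318+165/6.667,155+132/6.667)),(s,(318+245/6.667,155+80/6.667)),.060)
# depth-based: lip top points
for n in('scene0','side0'):
    cc,im,d=load(n); 
    v,u=np.mgrid[140:270,280:440]; 
    P=np.array([at_d(cc,a,b,d[b,a]) for a,b in zip(u.ravel(),v.ravel()) if d[b,a]>0])
    J=P[(P[:,2]>.139)&(P[:,2]<.148)]; J=J[np.hypot(*(J[:,:2]-np.median(J[:,:2],0)).T)<.06]
    (x,y),r=cv2.minEnclosingCircle(J[:,:2].astype(np.float32)); print(n,'lip',len(J),x,y,r,J[:,2].mean())
    v,u=np.mgrid[150:230,230:390]; 
    P=np.array([at_d(cc,a,b,d[b,a]) for a,b in zip(u.ravel(),v.ravel()) if d[b,a]>0])
    J=P[(P[:,2]>.021)&(P[:,2]<.028)]; J=J[np.hypot(*(J[:,:2]-np.median(J[:,:2],0)).T)<.06]
    (x,y),r=cv2.minEnclosingCircle(J[:,:2].astype(np.float32)); print(n,'disc',len(J),x,y,r,J[:,2].mean())
E
```

```text
disc [ 0.4959 -0.1496  0.022 ] [ 0.4895 -0.1546  0.022 ]
stripes sc [ 0.4711 -0.1371  0.024 ] [ 0.5197 -0.1611  0.024 ] mid [ 0.4954 -0.1491  0.024 ] dist 0.054151062898153836 ang -26.29415034203933
stripes si [ 0.5183 -0.1697  0.024 ] [ 0.4654 -0.1432  0.024 ] mid [ 0.4918 -0.1565  0.024 ] dist 0.0592541669471464 ang 153.3897734855905
jar sc [0.4332 0.143  0.143 ] [0.5151 0.1594 0.143 ] mid [0.4741 0.1512 0.143 ] dist 0.0835293959744332 ang 11.275662412317034
jar si [0.5106 0.1551 0.143 ] [0.427  0.1386 0.143 ] mid [0.4688 0.1469 0.143 ] dist 0.08518170334337821 ang -168.87232128541018
tabs sc top [ 0.4911 -0.1718  0.06  ] [ 0.5097 -0.1273  0.06  ] mid [ 0.5004 -0.1495  0.06  ] dist 0.04824608197989993 ang 67.28971823051815
tabs si top [ 0.4998 -0.1303  0.06  ] [ 0.4766 -0.1705  0.06  ] mid [ 0.4882 -0.1504  0.06  ] dist 0.046363380822712845 ang -120.06291397300971
scene0 lip 275 0.47283676266670227 0.14956077933311462 0.04739372804760933 0.14233476553014465
scene0 disc 363 0.49521636962890625 -0.15105125308036804 0.0424220971763134 0.023795452965817865
side0 lip 290 0.4702937602996826 0.14766894280910492 0.046569500118494034 0.14275902582244218
side0 disc 246 0.492295503616333 -0.150711327791214 0.03980361297726631 0.024696286303266084
```

>>> apply_moves(motion=[[0,0,9.3,-51.5,-52.6,9,1],[0,0,9.3,-51.5,-52.6,9,1],[0,0,9.3,-51.5,-52.6,9,1],[0,0,9.3,-51.5,-52.6,9,1],[0,0,9.3,-51.5,-52.6,9,1],[0,0,9.3,-51.5,-52.6,9,1],[0,0,9.3,-51.5,-52.6,9,1],[0,0,9.3,-51.5,-52.6,9,1],[0,0,9.3,-51.5,-52.6,9,1],[0,0,9.3,-51.5,-52.6,9,1],[0,0,9.3,-51.5,-52.6,9,1],[0,0,9.3,-51.5,-52.6,9,1],[0,0,9.3,-51.5,-52.6,9,1],[0,0,9.3,-51.5,-52.6,9,1],[0,0,9.3,-51.5,-52.6,9,1],[0,0,9.3,-51.5,-52.6,9,1],[0,0,9.3,-51.5,-52.6,9,1],[0,0,9.3,-51.5,-52.6,9,1],[0,0,9.3,-51.5,-52.6,9,1]])

```text
time: 2.05
eef_pos: [0.4911, -0.1513, 0.1414]
orientation: [-0.0, 0.228, 0.974, 0.0]
ft_force: [0.5, 0.6, -0.4]
width: 0.0856
gripper_force: 0.0
```

```bash
python3 - <<'E'
from h import *
s=bot.state(); print(s)
c,im,d=shot('wrist','w1',1.25)
E
```

```text
{'time': 2.05, 'q': array([-2.98991577e-01,  2.97773741e-01, -3.30334072e-01,  9.43346408e-01,
        1.97538643e-04,  1.60509572e-01]), 'qd': array([ 0.00313453, -0.00409139,  0.0035621 , -0.00343495, -0.00069088,
        0.00064579]), 'joint_torque': array([-3.37964650e-01, -4.02300560e+01,  2.33475369e+01, -8.93616438e-03,
       -1.44916767e-02,  1.74265835e-03]), 'eef_pos': array([ 0.49113819, -0.15131812,  0.14143126]), 'orientation': array([-3.21325536e-04,  2.27734677e-01,  9.73723163e-01,  1.21291082e-04]), 'ft_force': array([ 0.51635528,  0.64563356, -0.43696779]), 'torque': array([-0.00131671, -0.00558699, -0.03163375]), 'gripper_force': 0.0, 'width': 0.08561635235247192}
```

View pics/w1.png

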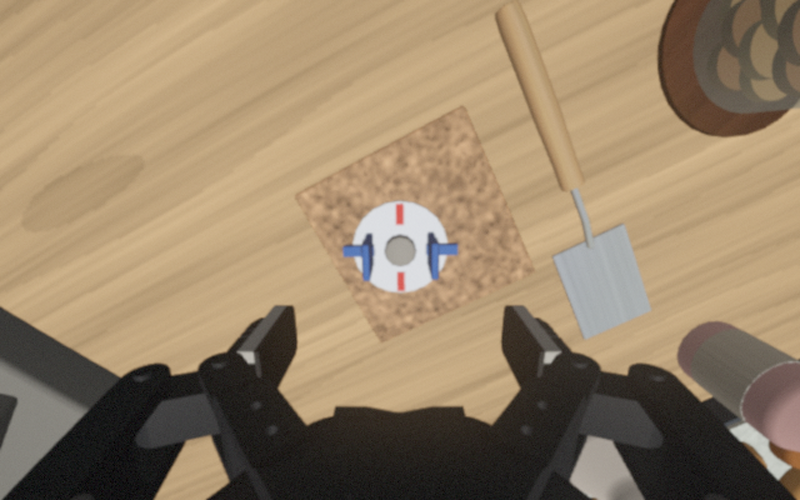

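The wrist view shows the lid centred at about (400,247) of the enlarged picture, red stripes at (399.5,214) and (401,281), tabs left and right aligned with the fingers, which are clear.

```bash
python3 - <<'E'
from h import *
c=load('w1')[0]
print(c['T'])
for u,v,z in((400.5,246.8,.024),(399.5,214,.024),(401,281,.024),(400,250,.024)):
    print(at_z(c,u/1.25,v/1.25,z))
from scipy.spatial.transform import Rotation as R
q=[-3.2e-4,.22773,.97372,1.2e-4]; r=R.from_quat(q[1:]+q[:1]); print(r.as_matrix())
_,im,d=load('w1')
v,u=np.mgrid[150:245,270:370]
P=np.array([at_d(c,a,b,d[b,a]) for a,b in zip(u.ravel(),v.ravel()) if d[b,a]>0])
print(np.percentile(P[:,2],[1,20,50]))
J=P[(P[:,2]>.018)&(P[:,2]<.03)];W=im
(x,y),rr=cv2.minEnclosingCircle(J[:,:2].astype(np.float32)); print(x,y,rr,len(J))
E
```

```text
[[ 4.44387193e-01  8.62496887e-01  2.42113907e-01  4.28827913e-01]
 [ 8.95834733e-01 -4.27730892e-01 -1.20525579e-01 -1.21641966e-01]
 [-3.93339479e-04  2.70454071e-01 -9.62732798e-01  2.83042251e-01]
 [ 0.00000000e+00  0.00000000e+00  0.00000000e+00  1.00000000e+00]]
[ 0.49244385 -0.15178644  0.024     ]
[ 0.46918701 -0.14112817  0.024     ]
[ 0.51784507 -0.1639      0.024     ]
[ 0.49457232 -0.15327028  0.024     ]
[[-8.96277029e-01  4.43494265e-01 -5.68530314e-04]
 [ 4.43494112e-01  8.96277205e-01  3.79443146e-04]
 [ 6.77841621e-04  8.79463292e-05 -9.99999766e-01]]
[-0.00140992  0.00451917  0.00588332]
0.49373868107795715 -0.15293286740779877 0.043191663920879364 3374
```

>>> apply_moves(motion=[[0,0,0,-0.25,0,4,1],[0,0,0,-0.25,0,7,1],[0,0,0,-0.25,0,9,1],[0,0,0,-0.25,0,10.3,1],[0,0,0,-0.25,0,10.3,1],[0,0,0,-0.25,0,10.3,1],[0,0,0,-0.25,0,10.3,0.6],[0,0,0,-0.25,0,10.3,0.4],[0,0,0,-0.25,0,10.3,0.2],[0,0,0,-0.25,0,10.3,0],[0,0,0,-0.25,0,10.3,0],[0,0,0,-0.25,0,10.3,0],[0,0,0,-0.25,0,10.3,0],[0,0,0,-0.25,0,10.3,0]])

```text
time: 3.5
eef_pos: [0.4956, -0.154, 0.0414]
orientation: [0.002, 0.228, 0.974, 0.0]
ft_force: [-4.7, 2.0, 19.6]
width: 0.0343
gripper_force: 59.4
```

```bash
python3 - <<'E'
from h import *
a,im,_=shot('wrist','w2'); c,im2,_=shot('side','s2')
A=cv2.resize(im[120:320,200:440],(400,333)); B=cv2.resize(im2[120:220,290:410],(400,333),interpolation=cv2.INTER_CUBIC)
cv2.imwrite('pics/g2.png',np.hstack([A,B])[:,:,::-1]); s=bot.state(); print(s['ft_force'],s['width'],s['eef_pos'])
E
```

```text
[-4.7694917   2.86402862 18.99701966] 0.03411977273159749 [ 0.49559983 -0.15395784  0.04146458]
```

View pics/g2.png

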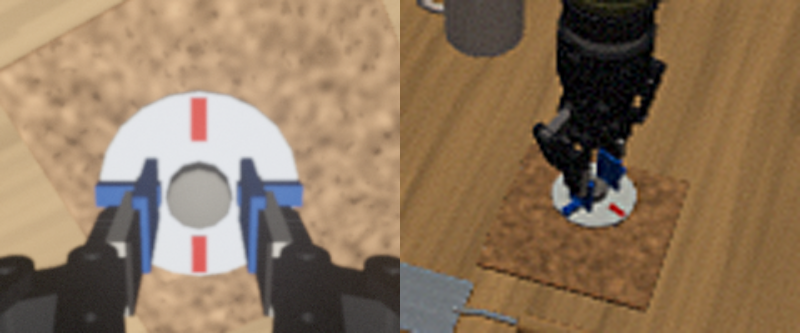

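The pictures show the tabs fully squeezed (teeth tips at x 97 and 302 against the disc's 98 to 300). The fingers sit on the tabs, apparently shifted a bit toward the lower stripe. I'll check the offset.

```bash
python3 - <<'E'
from h import *
from scipy.spatial.transform import Rotation as R
s=bot.state(); o=s['orientation']; M=R.from_quat([*o[1:],o[0]]).as_matrix()
c=load('w2')[0]
f=lambda u,v:(200+u*.6,120+v*.6)
for n,u,v,z in(('st1',199,118,.024),('st2',199.5,254,.024),('disc',199,182.5,.024),('toothL',97,194,.0305),('toothR',302,194,.0305)):
    p=at_z(c,*f(u,v),z); print(n,p,M.T@(p-s['eef_pos']))
print(M[:,:2].T, s['torque'])
# image projection of TCP and of pad corners
def proj(p):
    T=np.array(c['T']); pc=T[:3,:3].T@(p-T[:3,3]); q=cv2.projectPoints(pc[None],np.zeros(3),np.zeros(3),K(c),np.array(c['dist_coeffs']))[0][0,0]; return (q-[200,120])/.6
for x in(-.011,0,.011):
  for y in(-.02,.02): print(x,y,proj(s['eef_pos']+M@np.array([x,y,0])))
E
```

```text
st1 [ 0.4685006  -0.14149316  0.024     ] [ 0.02988417 -0.00090987  0.01734521]
st2 [ 0.51700427 -0.16539907  0.024     ] [-0.0241901  -0.0007457   0.01755981]
disc [ 0.49036853 -0.15236858  0.024     ] [ 0.0054614  -0.0009231   0.01744204]
toothL [ 0.4757912  -0.18566255  0.0305    ] [ 0.00368182 -0.03721885  0.01090842]
toothR [ 0.50832217 -0.12036892  0.0305    ] [0.00358983 0.03572981 0.01099042]
[[-0.89561609  0.44481018 -0.00396513]
 [ 0.44480942  0.89562455  0.00111902]] [0.48786383 0.83892335 0.08065896]
-0.011 -0.02 [143.25631422 246.45920624]
-0.011 0.02 [260.29486657 246.37055624]
0 -0.02 [142.10573195 217.15544792]
0 0.02 [261.52367302 217.06383096]
0.011 -0.02 [140.92737695 186.61676664]
0.011 0.02 [262.7810057  186.52216811]
```

>>> apply_moves(motion=[[0,0,0,0,0,-0.5,0],[0,0,0,0,0,-1.5,0],[0,0,0,0,0,-4,0],[0,0,0,0,0,-8,0],[0,0,0,0,0,-12,0],[0,0,0,0,0,-15,0],[0,0,0,0,0,-17,0],[0,0,0,0,0,-17,0],[0,0,0,0,0,-17,0],[0,0,0,0,0,-17,0]])

```text
time: 4.6
eef_pos: [0.4929, -0.1533, 0.2066]
orientation: [-0.002, 0.229, 0.974, 0.0]
ft_force: [-0.7, -0.0, -1.4]
width: 0.0332
gripper_force: 60.8
```

```bash
python3 - <<'E'
from h import *
s=bot.state(); print(s['ft_force'],s['torque'],s['width'],s['eef_pos'],s['orientation'])
c,im,d=shot('wrist','w3',2.5,(190,120,450,320))
E
```

```text
[-0.66823018 -0.00549053 -1.4337999 ] [-0.02700884  0.06551556  0.01783317] 0.03316251114106363 [ 0.4928956  -0.15332901  0.206617  ] [-1.64236463e-03  2.28530101e-01  9.73535457e-01  9.93952110e-05]
```

View pics/w3.png

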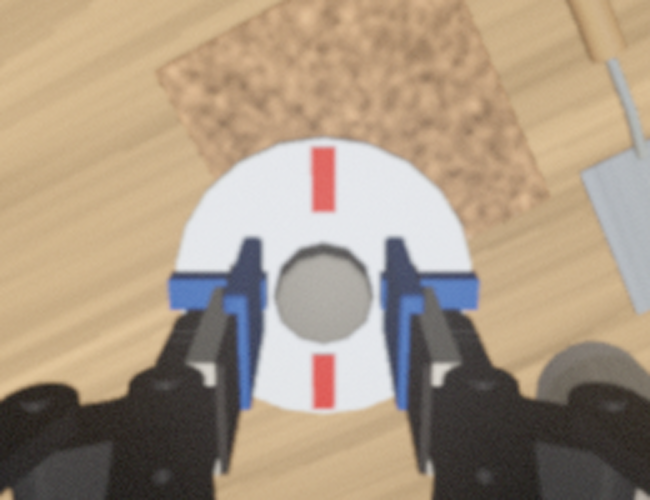

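The lid hangs squarely between the fingers: disc from (177..470, 137..413), stripes both at x 323, tabs squeezed. Next I measure its pose in the tool frame from depth.

```bash
cat >> h.py <<'E'
from scipy.spatial.transform import Rotation as R
def rot(s): o=s['orientation']; return R.from_quat([*o[1:],o[0]]).as_matrix()
def lid_in_tool(fn,s,zr=(.01,.03)):
    """white disc: plane by depth, centre by ellipse of its outline points"""
    c,im,d=load(fn); M=rot(s); hsv=cv2.cvtColor(im,cv2.COLOR_RGB2HSV)
    w=((hsv[...,1]<40)&(hsv[...,2]>170)&(d>0)); v,u=np.nonzero(w)
    P=np.array([M.T@(at_d(c,a,b,d[b,a])-s['eef_pos']) for a,b in zip(u,v)])
    k=(np.hypot(P[:,0],P[:,1])<.06)&(P[:,2]>zr[0])&(P[:,2]<zr[1]); P=P[k]
    A=np.c_[P[:,:2],np.ones(len(P))]; a=np.linalg.lstsq(A,P[:,2],rcond=None)[0]
    print('n',len(P),'plane z=',a,'x',np.percentile(P[:,0],[.5,99.5]),'y',np.percentile(P[:,1],[.5,99.5]))
    print('circle',cv2.minEnclosingCircle(P[:,:2].astype(np.float32)))
E
python3 - <<'E'
from h import *
s=bot.state(); lid_in_tool('w3',s)
c=load('w3')[0]; M=rot(s); T=np.array(c['T'])
# stripes via intersection with plane TCP z + h
for h in(.012,.0155,.018):
    for u,v in((323,147),(323,409),(323.5,137),(323.5,413),(168,292),(478,292)):
        o,d=ray(c,190+u/2.5,120+v/2.5); o2=M.T@(o-s['eef_pos']); d2=M.T@d; print(h,(u,v),(o2+d2*(h-o2[2])/d2[2])*1e3)
E
```

```text
n 5680 plane z= [-0.00143024  0.00070288  0.01871343] x [-0.03300543  0.03827838] y [-0.03550413  0.03311291]
circle ((0.0022477100137621164, -0.0010868125827983022), 0.03711138665676117)
0.012 (323, 147) [38.01755    -0.98196792 12.        ]
0.012 (323, 409) [-29.0760504   -1.03164779  12.        ]
0.012 (323.5, 137) [40.297058   -0.86826992 12.        ]
0.012 (323.5, 413) [-30.23143344  -0.90629915  12.        ]
0.012 (168, 292) [  2.7955134  -38.08559547  12.        ]
0.012 (478, 292) [ 2.73562501 36.06402481 12.        ]
0.0155 (323, 147) [37.30998529 -0.98117107 15.5       ]
0.0155 (323, 409) [-31.31170952  -1.03198243  15.5       ]
0.0155 (323.5, 137) [39.64141037 -0.86488354 15.5       ]
0.0155 (323.5, 413) [-32.49340705  -0.9037789   15.5       ]
0.0155 (168, 292) [  1.28574703 -38.92985456  15.5       ]
0.0155 (478, 292) [ 1.22449465 36.90856494 15.5       ]
0.018 (323, 147) [36.80458193 -0.9806019  18.        ]
0.018 (323, 409) [-32.90860888  -1.03222146  18.        ]
0.018 (323.5, 137) [39.17309063 -0.86246469 18.        ]
0.018 (323.5, 413) [-34.10910249  -0.90197872  18.        ]
0.018 (168, 292) [  0.20734249 -39.53289677  18.        ]
0.018 (478, 292) [ 0.14511583 37.51180788 18.        ]
```

>>> apply_moves(motion=[[0,0,-3,0.5,2,-1,0],[0,0,-8,1.5,6,-1.5,0],[0,0,-14,2.8,10,-1.5,0],[0,0,-20,4.1,14,-1.5,0],[0,0,-26,5.4,18,-1.5,0],[0,0,-31,6.7,22,-1.5,0],[0,0,-35,7.8,26,-1.5,0],[0,0,-37.6,8.7,29.5,-1.5,0],[0,0,-37.6,9,31,-1.5,0],[0,0,-37.6,9,31,-1.5,0],[0,0,-37.6,9,31,-1.5,0],[0,0,-37.6,9,31,-1.5,0],[0,0,-37.6,9,31,-1.5,0]])

```text
time: 5.95
eef_pos: [0.5512, 0.1626, 0.2232]
orientation: [-0.0, -0.096, 0.995, -0.0]
ft_force: [0.1, -0.1, -1.8]
width: 0.0332
gripper_force: 60.8
```

```bash
python3 - <<'E'
from h import *
s=bot.state(); print(s['ft_force'],s['width'],s['eef_pos'],s['orientation'])
c,im,d=shot('wrist','w4',2,(120,0,520,300))
lid_in_tool('w4',s)
E
```

```text
[ 0.14950237 -0.11615638 -1.77238883] 0.03324339633318875 [0.55117668 0.16257735 0.2232258 ] [-2.83959836e-04 -9.64274532e-02  9.95339951e-01 -2.19447648e-04]
n 5710 plane z= [ 0.00055309 -0.00054574  0.01875811] x [-0.03218527  0.03894392] y [-0.0349999   0.03365759]
circle ((0.003227320732548833, -0.0004544750845525414), 0.03707551211118698)
```

View pics/w4.png

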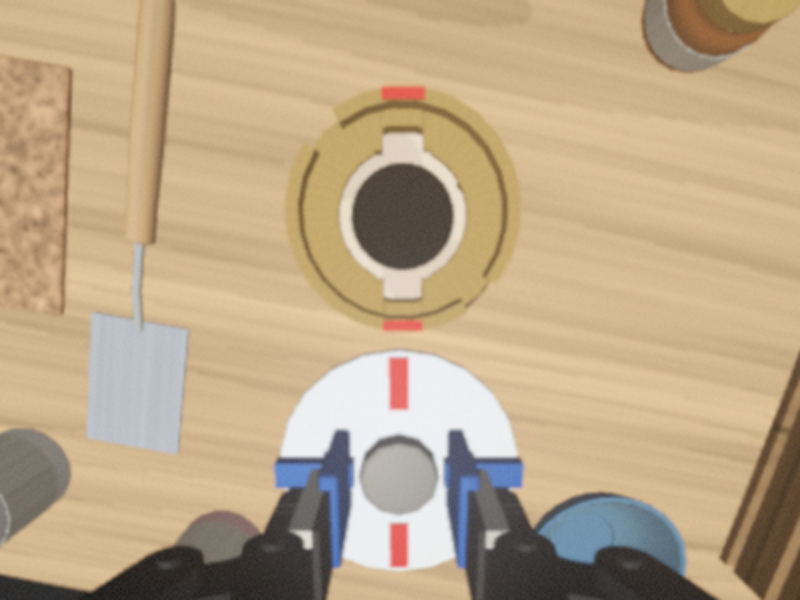

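The wrist view shows the collar with slots at (403,145) and (403,285), red marks at (403,93) and (403,326), and the lid's stripes at (398.5,383) and (398.5,545). The lid is already aligned in yaw, so next I get the jar's centre in the same tool frame.

```bash
python3 - <<'E'
from h import *
np.set_printoptions(precision=2,suppress=True)
s=bot.state(); c,im,d=load('w4'); M=rot(s)
def tl(u,v,z):
    p=at_z(c,120+u/2,v/2,z); return M.T@(p-s['eef_pos'])*1e3
for n,u,v,z in(('mark outer top',403,87,.143),('mark outer bot',403,331,.143),('lipL',286,208,.143),('lipR',520,208,.143),('slot top c',403.5,131,.130),('slot bot c',402.5,299,.130),
   ('slotT l',383,145,.13),('slotT r',423,145,.13),('slotB l',383,290,.13),('slotB r',422,290,.13)): print(n,tl(u,v,z))
v,u=np.mgrid[0:175,240:410]
P=np.array([at_d(c,a,b,d[b,a]) for a,b in zip(u.ravel(),v.ravel()) if d[b,a]>0])
for lo,hi in((.138,.150),(.126,.134)):
    J=P[(P[:,2]>lo)&(P[:,2]<hi)]; Q=(J-s['eef_pos'])@M*1e3
    print(len(J),np.median(J[:,2]),cv2.minEnclosingCircle(Q[:,:2].astype(np.float32)))
    if lo>.13:
        h=cv2.convexHull(Q[:,:2].astype(np.float32)); print(cv2.fitEllipse(h)); print(Q.mean(0))
h=(P[:,2]>.13); print(np.histogram(P[h,2],bins=np.arange(.12,.155,.002)))
# stripe/mark angles using red pixels
hsv=cv2.cvtColor(im,cv2.COLOR_RGB2HSV); r=((hsv[...,0]<8)|(hsv[...,0]>172))&(hsv[...,1]>120)&(hsv[...,2]>120)
n,l,st,ce=cv2.connectedComponentsWithStats(r.astype(np.uint8))
for i in range(1,n):
    if st[i,4]>20:
        a,b=ce[i]; p=[(M.T@(at_z(c,a,b,z)-s['eef_pos'])*1e3) for z in(.143,s['eef_pos'][2]-.0187)]; print(ce[i],st[i],p)
E
```

```text
mark outer top [124.89   1.07  80.42]
mark outer bot [35.96  1.17 80.4 ]
lipL [ 83.07 -43.33  80.42]
lipR [82.99 45.58 80.4 ]
slot top c [112.39   1.39  93.42]
slot bot c [47.42  1.06 93.4 ]
slotT l [107.3   -6.62  93.42]
slotT r [107.29   9.04  93.41]
slotB l [51.14 -7.05 93.4 ]
slotB r [51.12  9.17 93.4 ]
2435 0.14191869490729492 ((81.14446258544922, 0.812681257724762), 45.37100601196289)
((81.16011047363281, 0.7905516624450684), (90.01883697509766, 90.20167541503906), 14.941325187683105)
[84.95  1.32 81.57]
4233 0.12903101627534586 ((81.01020812988281, 0.7708926796913147), 40.56615447998047)
(array([   0,    0,    0,    0,    0,  416,  137,  118,  168,  129, 1182,
       1108,   16,    0,    0,    0,    0]), array([0.12, 0.12, 0.12, 0.13, 0.13, 0.13, 0.13, 0.13, 0.14, 0.14, 0.14,
       0.14, 0.14, 0.15, 0.15, 0.15, 0.15, 0.15]))
[320.97  46.03] [311  44  21   6 106] [array([123.2 ,   0.69,  80.42]), array([108.35,   0.27,  18.72])]
[321.23 162.26] [312 160  19   5  84] [array([38.56,  0.95, 80.4 ]), array([47.24,  0.45, 18.71])]
[319.  191.5] [316 180   7  24 168] [array([14.5 , -0.85, 80.39]), array([29.88, -0.85, 18.71])]
[319.  272.5] [316 263   7  20 140] [array([-60.29,  -0.93,  80.38]), array([-24.12,  -0.91,  18.69])]
```

>>> apply_moves(motion=[[0,0,0,2,0.1,0,0],[0,0,0,5,0.2,0,0],[0,0,0,7.2,0.2,0,0],[0,0,0,7.8,0.2,0,0],[0,0,0,7.8,0.2,0,0],[0,0,0,7.8,0.2,2,0],[0,0,0,7.8,0.2,4,0],[0,0,0,7.8,0.2,5,0],[0,0,0,7.8,0.2,5.5,0],[0,0,0,7.8,0.2,5.5,0],[0,0,0,7.8,0.2,5.5,0]])

```text
time: 7.1
eef_pos: [0.4754, 0.151, 0.1689]
orientation: [0.001, -0.097, 0.995, 0.0]
ft_force: [-0.3, 0.2, -0.9]
width: 0.0333
gripper_force: 60.8
```

```bash
python3 - <<'E'
from h import *
s=bot.state(); print(s['ft_force'],s['torque'],s['width'],s['eef_pos'],s['orientation'])
M=rot(s); j=np.array([.4715,.148,.13]); print(M.T@(j-s['eef_pos']))
a,im,d=shot('side','s5'); b,im2,_=shot('wrist','w5')
A=cv2.resize(im[200:290,275:365],(400,400),interpolation=cv2.INTER_CUBIC); B=cv2.resize(im2[120:320,220:420],(400,400))
cv2.imwrite('pics/g5.png',np.hstack([A,B])[:,:,::-1])
E
```

```text
[-0.33170693  0.177793   -0.93767666] [-0.05100643  0.00925684 -0.0341135 ] 0.03326379728850466 [0.47536093 0.15102535 0.16889554] [ 5.95258821e-04 -9.73399520e-02  9.95251004e-01  1.32162335e-04]
[ 0.00442103 -0.00222567  0.03888989]
```

View pics/g5.png

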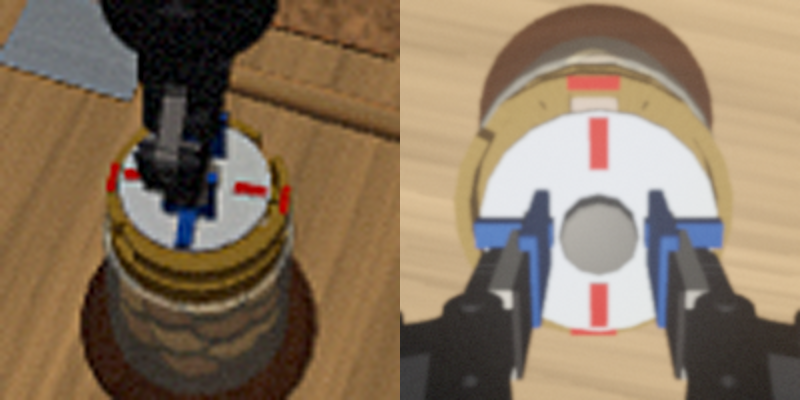

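The side view shows the lid just above the collar. In the wrist view the stripes are at x 598 and the collar's marks at x 593, so the lid is a little to the right. I'll measure this exactly.

```bash
python3 - <<'E'
from h import *
np.set_printoptions(precision=2,suppress=True)
s=bot.state(); c,im,d=load('w5'); M=rot(s); T=np.array(c['T']); print((M.T@(T[:3,3]-s['eef_pos']))*1e3)
lid_in_tool('w5',s)
hsv=cv2.cvtColor(im,cv2.COLOR_RGB2HSV); r=((hsv[...,0]<8)|(hsv[...,0]>172))&(hsv[...,1]>100)&(hsv[...,2]>120)
n,l,st,ce=cv2.connectedComponentsWithStats(r.astype(np.uint8))
for i in range(1,n):
    if st[i,4]>8:
        a,b=ce[i]; x,y,w,h,_=st[i]
        for z in(.142,s['eef_pos'][2]-.0187): print(z,ce[i],st[i],M.T@(at_z(c,a,b,z)-s['eef_pos'])*1e3,'top',M.T@(at_z(c,a,y-.5,z)-s['eef_pos'])*1e3,'bot',M.T@(at_z(c,a,y+h-.5,z)-s['eef_pos'])*1e3)
v,u=np.mgrid[120:290,220:420]
P=np.array([at_d(c,a,b,d[b,a]) for a,b in zip(u.ravel(),v.ravel()) if d[b,a]>0])
J=P[(P[:,2]>.1385)&(P[:,2]<.1435)]; Q=((J-s['eef_pos'])@M*1e3).astype(np.float32)
Q=Q[np.hypot(Q[:,0],Q[:,1])<60]
from scipy.optimize import least_squares
rr=np.hypot(*Q[:,:2].T); print(len(Q),np.percentile(Q,[1,99],axis=0))
hull=cv2.convexHull(Q[:,:2])[:,0]
f=least_squares(lambda p:np.hypot(hull[:,0]-p[0],hull[:,1]-p[1])-45,[0,0],loss='soft_l1'); print('lip',f.x,f.cost)
E
```

```text
[  69.65   -0.78 -141.52]
n 5704 plane z= [-0.    0.    0.02] x [-0.03  0.04] y [-0.04  0.03]
circle ((5.70216002415691e-07, 0.0007127184653654695), 0.04018918424844742)
0.142 [316.43 160.98] [304 158  26   7 181] [46.65 -2.31 27.06] top [48.76 -2.31 27.05] bot [44.51 -2.32 27.06]
0.15043898655035184 [316.43 160.98] [304 158  26   7 181] [47.81 -2.24 18.62] top [49.81 -2.23 18.61] bot [45.77 -2.24 18.62]
0.142 [318.77 191.03] [315 179   8  25 180] [27.88 -0.92 27.09] top [35.84 -0.91 27.08] bot [19.77 -0.93 27.1 ]
0.15043898655035184 [318.77 191.03] [315 179   8  25 180] [29.98 -0.91 18.65] top [37.54 -0.9  18.63] bot [22.27 -0.92 18.66]
0.142 [319. 272.] [316 262   7  21 147] [-28.95  -0.83  27.19] top [-20.98  -0.82  27.18] bot [-37.13  -0.84  27.2 ]
0.15043898655035184 [319. 272.] [316 262   7  21 147] [-24.01  -0.83  18.74] top [-16.44  -0.82  18.73] bot [-31.79  -0.84  18.75]
0.142 [315.8  286.19] [306 285  22   3  54] [-40.05  -3.07  27.21] top [-38.71  -3.06  27.21] bot [-41.1   -3.07  27.21]
0.15043898655035184 [315.8  286.19] [306 285  22   3  54] [-34.56  -2.95  18.76] top [-33.29  -2.95  18.76] bot [-35.56  -2.96  18.76]
2046 [[-39.91 -46.66  25.74]
 [ 49.15  41.6   30.2 ]]Traceback (most recent call last):
  File "<stdin>", line 17, in <module>
cv2.error: OpenCV(4.12.0) /io/opencv/modules/imgproc/src/convhull.cpp:143: error: (-215:Assertion failed) total >= 0 && (depth == CV_32F || depth == CV_32S) in function 'convexHull'
```

>>> apply_moves(motion=[[0,0,0.5,0.05,-0.1,0,0],[0,0,0.5,0.1,-0.18,0,0],[0,0,0.5,0.1,-0.18,0.2,0],[0,0,0.5,0.1,-0.18,0.4,0],[0,0,0.5,0.1,-0.18,0.55,0],[0,0,0.5,0.1,-0.18,0.7,0],[0,0,0.5,0.1,-0.18,0.7,0],[0,0,0.5,0.1,-0.18,0.7,0]])

```text
time: 8.0
eef_pos: [0.4739, 0.1489, 0.1612]
orientation: [-0.0, -0.093, 0.996, -0.0]
ft_force: [-0.1, -0.5, -1.7]
width: 0.0332
gripper_force: 60.8
```

>>> apply_moves(motion=[[0,0,0,0,0,0.15,0],[0,0,0,0,0,0.3,0],[0,0,0,0,0,0.4,0],[0,0,0,0,0,0.4,0],[0,0,0,0,0,0.4,0]])

```text
time: 8.5
eef_pos: [0.4739, 0.1488, 0.1573]
orientation: [-0.0, -0.093, 0.996, -0.0]
ft_force: [0.1, -0.1, -1.7]
width: 0.0339
gripper_force: 60.8
```

>>> apply_moves(motion=[[0,0,0,0,0,0.15,0],[0,0,0,0,0,0.25,0],[0,0,0,0,0,0.35,0],[0,0,0,0,0,0.4,0],[0,0,0,0,0,0.4,0],[0,0,0,0,0,0.4,0]])

```text
time: 9.1
eef_pos: [0.474, 0.1489, 0.1536]
orientation: [0.0, -0.093, 0.996, 0.0]
ft_force: [-0.6, -0.8, 2.4]
width: 0.0341
gripper_force: 61.6
```

>>> apply_moves(motion=[[0,0,0,0,0,0.06,0],[0,0,0,0,0,0.1,0],[0,0,0,0,0,0.1,0],[0,0,3,0,-0.015,0.1,0],[0,0,6,0,-0.03,0.1,0],[0,0,9,0.004,-0.045,0.1,0],[0,0,12,0.006,-0.06,0.1,0],[0,0,12,0.006,-0.06,0.1,0],[0,0,12,0.006,-0.06,0.1,0]])

```text
time: 10.0
eef_pos: [0.4748, 0.1487, 0.1527]
orientation: [0.001, 0.011, 1.0, 0.0]
ft_force: [-0.6, 0.0, 4.9]
width: 0.0336
gripper_force: 62.2
```

```bash
python3 - <<'E'
from h import *
s=bot.state(); print(s['ft_force'],s['torque'],s['width'],s['eef_pos'],s['orientation'],np.degrees(np.arctan2(*rot(s)[[1,0],0])))
E
```

```text
[-0.64860462  0.03750677  4.90670452] [ 0.17570262 -0.1205666  -0.0315361 ] 0.033637372813002366 [0.47483763 0.14868645 0.15272067] [8.70558623e-04 1.09824114e-02 9.99939216e-01 4.40172282e-04] 178.74143784522062
```

>>> apply_moves(motion=[[0,0,4,0,-0.02,0,0],[0,0,8,0.003,-0.04,0,0],[0,0,12,0.006,-0.06,0,0],[0,0,16,0.011,-0.08,0,0],[0,0,20,0.017,-0.099,0,0],[0,0,24,0.025,-0.118,0,0],[0,0,28,0.034,-0.136,0,0],[0,0,31,0.041,-0.149,0,0],[0,0,31,0.041,-0.149,0,0],[0,0,31,0.041,-0.149,0,0]])

```text
time: 11.0
eef_pos: [0.4741, 0.1469, 0.1526]
orientation: [0.001, 0.278, 0.961, 0.0]
ft_force: [2.0, 1.5, 4.6]
width: 0.0334
gripper_force: 62.3
```

```bash
python3 - <<'E'
from h import *
s=bot.state(); print(s['ft_force'],s['torque'],s['width'],s['eef_pos'],s['orientation'],np.degrees(np.arctan2(*rot(s)[[1,0],0])))
E
```

```text
[2.04154521 1.502213   4.60992473] [ 0.0392691  -0.23743631 -0.06743518] 0.033358892808939805 [0.47411545 0.14692767 0.15256645] [5.29093425e-04 2.77639299e-01 9.60685198e-01 2.99865644e-04] 147.76125044576625
```

>>> apply_moves(motion=[[0,0,1,0,-0.005,0,0],[0,0,2,0,-0.01,0,0],[0,0,2,0,-0.01,0,0]])

```text
time: 11.3
eef_pos: [0.4742, 0.147, 0.1526]
orientation: [0.001, 0.295, 0.955, 0.0]
ft_force: [2.1, 0.6, 4.3]
width: 0.0336
gripper_force: 62.2
```

```bash
python3 - <<'E'
from h import *
s=bot.state(); print(s['ft_force'],s['torque'],s['width'],s['eef_pos'],s['orientation'],np.degrees(np.arctan2(*rot(s)[[1,0],0])))
E
```

```text
[2.07959381 0.61803013 4.32360422] [ 0.23874616 -0.3794305   0.0662494 ] 0.033589947020748454 [0.47416673 0.14700824 0.15256934] [5.79565754e-04 2.95027265e-01 9.55488536e-01 4.83668269e-04] 145.681615473336
```

>>> apply_moves(motion=[[0,0,0.7,0,0,0,0],[0,0,1.3,0,-0.005,0,0],[0,0,1.3,0,-0.005,0,0]])

```text
time: 11.6
eef_pos: [0.4744, 0.1472, 0.1526]
orientation: [0.001, 0.306, 0.952, 0.001]
ft_force: [3.0, 2.8, 4.1]
width: 0.0333
gripper_force: 62.1
```

```bash
python3 - <<'E'
from h import *
s=bot.state(); print(s['ft_force'],s['torque'],s['width'],s['eef_pos'],s['orientation'],np.degrees(np.arctan2(*rot(s)[[1,0],0])))
E
```

```text
[2.97693556 2.76661574 4.05974025] [ 0.60815733 -0.87882814  0.22466092] 0.03329290874485804 [0.47440391 0.14720666 0.15258887] [6.86091453e-04 3.05814990e-01 9.52090376e-01 7.98131909e-04] 144.385529386852
```

```bash
python3 - <<'E'
from h import *
shot('wrist','w6',3,(210,150,430,310))
E
```

```text
(no output)
```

View pics/w6.png

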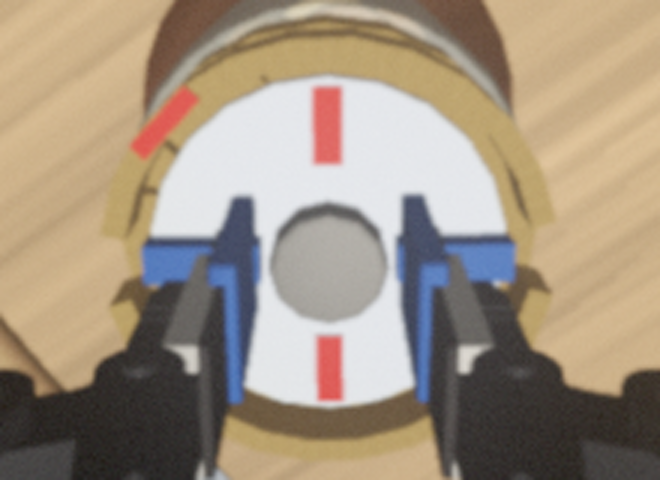

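The wrist view shows both teeth, at (145..215,261) and (445..515,261), facing the lip's notches (left about y 237 to 292, right about 222 to 285), and the torque rise says the stop is met. I'll ease the twist off slightly and open.

>>> apply_moves(motion=[[0,0,-0.8,0,0,0,0],[0,0,-0.8,0,0,0,0],[0,0,-0.8,0,0,0,0.4],[0,0,-0.8,0,0,0,0.6],[0,0,-0.8,0,0,0,0.8],[0,0,-0.8,0,0,0,1],[0,0,-0.8,0,0,0,1],[0,0,-0.8,0,0,0,1],[0,0,-0.8,0,0,0,1],[0,0,-0.8,0,0,0,1]])

```text
time: 12.65
eef_pos: [0.4733, 0.1466, 0.1523]
orientation: [-0.0, 0.299, 0.954, -0.0]
ft_force: [-0.1, -0.1, 0.4]
width: 0.0851
gripper_force: 0.0
```

```bash
python3 - <<'E'
from h import *
s=bot.state(); print(s['ft_force'],s['torque'],s['width'],s['eef_pos'])
shot('wrist','w7',3,(210,150,430,310))
E
```

```text
[-0.11978524 -0.06183447  0.4199815 ] [ 0.00595019 -0.0604071  -0.00770287] 0.08512250159891724 [0.47325731 0.14656743 0.15230586]
```

View pics/w7.png

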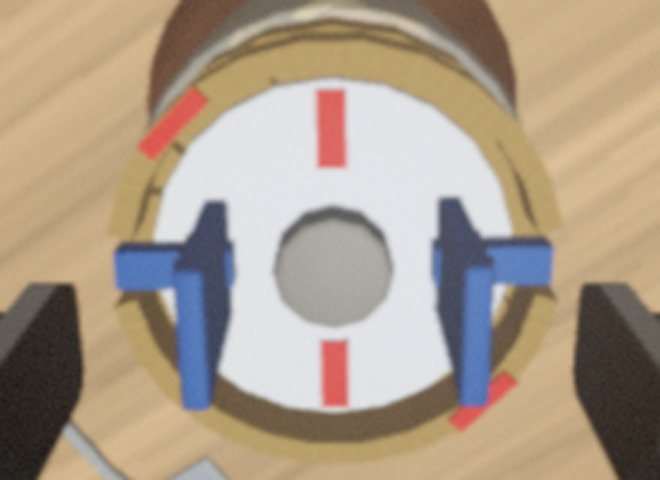

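Both teeth have sprung out into the notches: tips at (115,265) and (552,262), 437 px apart, which is about 87 mm. I retreat straight up.

>>> apply_moves(motion=[[0,0,0,0,0,-1,1],[0,0,0,0,0,-4,1],[0,0,0,0,0,-8,1],[0,0,0,0,0,-10,1],[0,0,0,0,0,-10,1],[0,0,0,0,0,-10,1]])

```text
time: 13.3
eef_pos: [0.4737, 0.1467, 0.2529]
orientation: [0.001, 0.299, 0.954, 0.0]
ft_force: [0.2, -0.3, 0.3]
width: 0.0855
gripper_force: 0.0
```

```bash
python3 - <<'E'
from h import *
print(bot.state()['ft_force']); print(bot.sign_off())
E
```

```text
[ 0.15440697 -0.29022824  0.29665276]
the job is handed in; nothing more can be done
None
```

The lid is in the collar and turned to its stop, and the last wrist picture shows both tabs sprung out into their notches; the arm then drew clear and I handed the job in at about 13 s, but sign-off returned no verdict.

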